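# Index a loaded jar carriage on its low-friction rail

## Robot

A 6-joint arm with a two-finger parallel gripper is mounted at the origin on the work surface. World frame = base frame: x ahead of the robot, y to its left, z up, the work surface at z = 0. Lengths are in mm, angles in rad, forces in N, time in s.
With the tool pointing down it reaches from about 350 to 875 mm from the base axis. Payload 4.2 kg.
Tool frame: the origin (TCP) lies between the finger pads, 19 mm behind the fingertips; this is the grasp point; z points along the fingers, y is the line along which they close (so a half turn about z gives the same grasp; the last joint's range is limited). The gripper opens to 87 mm and grips with 3 to 60 N. Pads are 19 mm wide; open, the fingers measure 117 mm over their backs; the gripper's body (75 mm by 190 mm) begins 51 mm behind the grasp point.
Start: joints at [-0.863, 0.385, 0.008, 0, -1.194, -0.259], TCP at [271.19, -563.077, 241.25] pointing down, gripper open.
Joint ranges: [-3.14, 3.14], [-1.21, 2.06], [-1.07, 1.41], [-3.16, 2.05], [-2.99, -0.16], [-3.1, 3.1]. Speed limits (rad/s): [2.79, 2.79, 3.14, 3.14, 3.14, 3.14].

## Interface

Orientations are given as a unit quaternion [w, x, y, z].
In Python, from bench import * gives the robot as it stands.
- The arm moves only by the tool step_arm, never from a script. Its argument "commands" is a list of rows, each a list of 3 entries, a list of its own where there are three numbers: the shift along the world's x, y, z scaled (see below), then the turn about the world's z scaled (see below), then the opening, from -1 (shut) to 1 (fully open). A call has 1 to 5 rows; each row shifts and turns the commanded pose from where the row before left it; what a row does not reach is not made up. The controller multiplies each number of a shift by 0.025 m and each number of a turn by 5 degrees. A row lasts 1/8 s, in which the tool goes at most 62.5 mm and 10.7 degrees, less where a joint would pass 70% of its speed; a pose out of reach is approached as far as the arm can. A call with a number of a shift or a turn outside -1 to 1 is refused whole. A call with a gripper value outside its range is refused whole. The fingers move at their own pace and stop on an object; the grip force is fixed at half the most. Time passes only in rows, so rows that do not move let the fingers close. It gives the time, the measured TCP pose, the force, the opening and the grip force at its end, in the units of the state.
- read_state(): the state, without advancing time (a new reading comes with each control period).
- read_camera(name): name is "scene" or "top" or "wrist"; returns the picture (420x560x3 uint8, red, green, blue); there is no depth.
- get_calibration(name): a dict with "K" (3x3 intrinsics, pixels), "xyz" and "rotation" of the camera in the world. Camera axes: x right, y up, looking along -z (the intrinsics and any distortion apply to the point x, -y, -z); pixel columns grow to the right and rows downward; lengths in mm; the calibration is good to about 2 mm. The wrist camera is an equidistant fisheye: a pixel r from the principal point sees the ray r / f radians off the axis. A picture is of the moment at which its call begins: read the wrist's pose just before it. get_calibration takes no time and is no camera call; for the wrist camera it gives the pose at the moment of the call.
- finish_job(): hands the job in; it is judged then, once.
The state is a dict: "clock": time; "joint_positions": joint angles; "joint_vel": joint speeds; "tau": joint torques, N m; "tcp_pos": TCP position; "tcp_rot": TCP orientation; "ft_force": force on the tool from outside, world axes, zero at the start; "torque": the same for the moment, N m; "opening": finger opening in mm; "grasp_force": force on a finger pad.
Only numpy, scipy, OpenCV 4.12 (cv2) and the standard library are available. Lean on these libraries where they do the work, as an engineer would, in place of code of your own. Each camera call takes 0.05 s, during which the arm holds its last target. There are 200 camera calls.

## Task

Push the jar carriage along its nearly frictionless rail and brake it, so that it stands still on its own with its pointer fin in line with the index post (within about 15 mm), then take the hand clear. Work from inside the carriage's open middle bay and touch only its two sprung pads, gently and never faster than a slow walk (0.35 m/s). The carriage must never run against an end stop of the rail, and the other things on the bench stay where they are.

Things in the scene. Friction and masses are not known exactly. Their poses are not given: they have to be found in the camera images.
- rail: Linear rail fixed on the bench: aluminium base plate 150 x 900 mm with two steel guide bars. Origin at the middle of its underside, on the bench; its y axis runs along the rail and is the direction of travel, its x axis points away from the robot. A 60 mm high dark stop stands at each end.
- carriage (a joint): Travel of the carriage along the rail's +y axis in m: 0 = against the stop at the -y end, 0.40 = against the stop at the +y end. It starts at rest near the -y end and has to go towards +y. No motor, no lock: rolling resistance only about 0.012 N plus 0.02 N per m/s. Moving mass nominally 2.7 kg (pads and jars included; really 2.0 to 3.7 kg).
- load: The carriage as one rigid piece: steel deck 140 mm wide, 460 mm long along the rail, top at 50 mm above the bench, with a crate with two lidded jars at each end (up to 126 mm above the bench) and a free bay between them. Origin on the bench level at the middle of the bay; axes as the rail's.
- bay (a point): Middle of the carriage's open bay, on the deck's top surface (50 mm above the bench). The bay is open above and at both long sides. On the centre line, the rubber faces of the two pads stand 85 mm to either side of this point along the rail (faces 120 mm wide across the rail, from 65 to 125 mm above the bench). The pads are too wide and too far apart to be gripped.
- pad_front (a joint): Sprung pad on the +y side of the bay: pushed towards +y it drives the carriage ahead. Value = how far it is pressed in, 0 at rest to 0.04 m at the end of its travel. Spring 60 N/m with hardly any damping, so the carriage bounces off a hand that is held still. Pad mass 80 g (part of the 2.7 kg).
- pad_back (a joint): The same sprung pad on the -y side of the bay: a hand that presses it towards -y brakes the carriage. Value 0 to 0.04 m, 60 N/m.
- fin (a point): Outer tip of the carriage's pointer fin: a small upright steel plate 6 mm thick on the deck's far edge, level with the middle of the bay along the rail.
- index: Index post, fixed beside the rail's far edge: square steel post 14 mm thick, 117 mm high, on a foot, with a 6 mm thick blade towards the rail. Origin at its foot on the bench, in the plane of the blade; axes as the rail's. The fin is in line when it has the same coordinate along the rail as this origin. The post stands 60 mm or more of travel short of the +y stop.
- scale: Kitchen scale, white, 160 x 130 x 31 mm, standing beyond the rail; a bystander.
- jar: Jar 72 mm across, 110 mm high, beyond the rail between the scale and the basket; a bystander.
- basket: Black basket with pouches, 100 x 220 x 70 mm (pouches stick out to 100 mm), beyond the rail; a bystander.
Things that resemble listed ones, but are neither listed nor needed, are in the scene too. Leave any green or purple look-alike of the index alone.

How it is judged (in metres and radians):
On the way:
1. the carriage stands at the index post by itself: fin within 15 mm of the post along the rail, slower than 8 mm/s, pads and deck untouched, for 2 s (y of fin in the frame of index between -0.015 and 0.015 m and linear speed of load below 0.008 m/s and contact force between the arm and load below 0.05 N and value of joint each of pad_front, pad_back below 0.002 m), for 2 s.
At the end, for the whole second after the job is handed in: The fin is within 15 mm of the index post along the rail, the carriage stands (slower than 8 mm/s) with nothing touching it, and the hand is out of the bay (tool point more than 150 mm above the bench) (y of fin in the frame of index between -0.015 and 0.015 m and linear speed of load below 0.008 m/s and height (world z) of the grasp point above 0.15 m).
It fails at once if the carriage runs against an end stop (within 3 mm of it) (value of joint carriage above 0.397 m or value of joint carriage below 0.003 m).
It fails at once if the carriage goes faster than 0.35 m/s (linear speed of load above 0.35 m/s).
It fails at once if the robot touches the deck, crates or jars instead of the pads (contact force between any of the arm, the fingers and load above 1 N).
It fails at once if a bystander is moved more than 20 mm (distance of any of scale, jar, basket from where it was at the start of the episode above 0.02 m).
It also fails if it takes over 35 s, if anything falls off the work surface, if the arm or the gripper's body presses on something with over 40 N, if the wrist force passes 120 N, or if a joint passes its speed limit or range.

## Working session

There is one attempt and no reset: what is moved stays moved. The work goes in short steps, Python scripts to look and compute and a tool call to move; the robot and the scene stay as the last step left them, time stands still between calls to the robot, and variables do not carry over. Pictures are saved under pics/ and viewed, at most 10 in all, crops included, and the job is handed in when it is done.

Besides the shell and the picture viewer there is one more tool, called after ">>>" as a command line: name --argument value ..., lists and objects as JSON in quotes. step_arm: Moves the arm, as the interface text tells. Shifts and turns lie within -1 to 1; 1 stands for 0.025 m of shift or 5 degrees of turn. Its arguments: {"type":"object","properties":{"commands":{"type":"array","items":{"type":"array"}}},"required":["commands"]}

```bash
mkdir -p pics; ls; python3 - <<'E'
from bench import *
import cv2
for n in("scene","top"):
    im=read_camera(n); cv2.imwrite(f"pics/{n}0.png",im[:,:,::-1]); c=get_calibration(n); print(n,c)
s=read_state(); print(s)
E
```

```text
pics
scene {'K': array([[434.27984702,   0.        , 285.08955854],
       [  0.        , 434.27984702, 214.03345848],
       [  0.        ,   0.        ,   1.        ]]), 'xyz': array([1290.10295261,  157.51135077,  666.84689288]), 'rotation': array([0.55333824, 0.26174584, 0.35324768, 0.70747578])}
top {'K': array([[412.66153688,   0.        , 279.31451792],
       [  0.        , 412.66153688, 214.44317762],
       [  0.        ,   0.        ,   1.        ]]), 'xyz': array([473.74962382, -37.84843303, 915.72550183]), 'rotation': array([ 0.71341581,  0.03623223, -0.0270303 , -0.69928139])}
{'clock': 0.1, 'joint_positions': array([-8.63384711e-01,  3.85472652e-01,  6.74739177e-03, -4.52195721e-04,
       -1.19403426e+00, -2.58631996e-01]), 'joint_vel': array([ 0.00017563, -0.0002012 ,  0.00396422,  0.00507312,  0.00055949,
        0.00040759]), 'tau': array([-1.77660672e-04, -3.91690135e+01,  1.87934393e+01,  4.23189595e+00,
        1.34087470e-02, -7.94994730e-05]), 'tcp_pos': array([ 270.97460492, -562.62490864,  240.26474345]), 'tcp_rot': array([-2.69795373e-04, -2.22430098e-01,  9.74948124e-01,  9.66907507e-04]), 'ft_force': array([ 0.4892331 ,  1.03352268, -0.74249691]), 'torque': array([ 0.02232594, -0.03222446,  0.02175967]), 'grasp_force': 0.0, 'opening': 87.0620005801697}
```

View pics/top0.png

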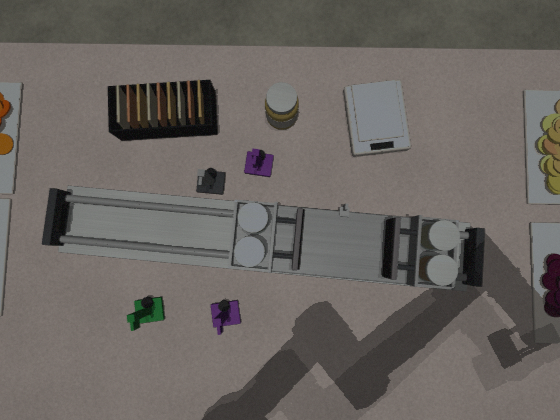

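View pics/scene0.png

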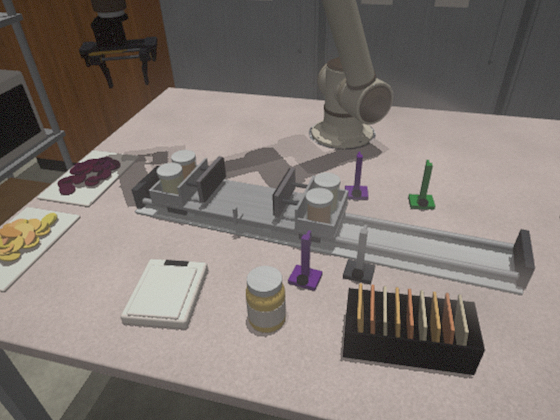

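Top view: the grey steel post stands at about (210,182) at the rail's far edge. The look-alikes are purple at (259,163), purple at (225,314) and green at (147,309). The grey one fits, being steel, on the far edge and with its blade towards the rail. The fin is at about (344,209), the pads at about (298,240) and (390,247), and the stops at about (55,217) and (474,257). I'll confirm this in an enlarged crop.

```bash
cat > h.py <<'E'
from bench import *
import cv2, numpy as np
from scipy.spatial.transform import Rotation as R
def cast(n,px,z):
    c=get_calibration(n); K=c["K"]; q=c["rotation"]
    r=R.from_quat([q[1],q[2],q[3],q[0]]).as_matrix()
    px=np.atleast_2d(px).astype(float)
    d=np.c_[(px[:,0]-K[0,2])/K[0,0],-(px[:,1]-K[1,2])/K[1,1],-np.ones(len(px))]@r.T
    return c["xyz"]+d*((z-c["xyz"][2])/d[:,2])[:,None]
E
python3 - <<'E'
from h import *
im=cv2.imread("pics/top0.png")
a=cv2.resize(im[150:290,180:320],None,fx=4,fy=4,interpolation=cv2.INTER_CUBIC)
b=cv2.resize(im[190:290,285:415],None,fx=4,fy=4,interpolation=cv2.INTER_CUBIC)
cv2.imwrite("pics/c1.png",a);cv2.imwrite("pics/c2.png",b)
E
```

```text
(no output)
```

View pics/c1.png

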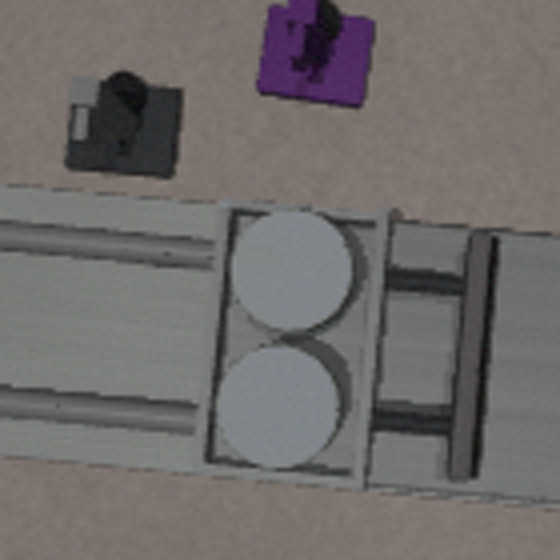

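View pics/c2.png

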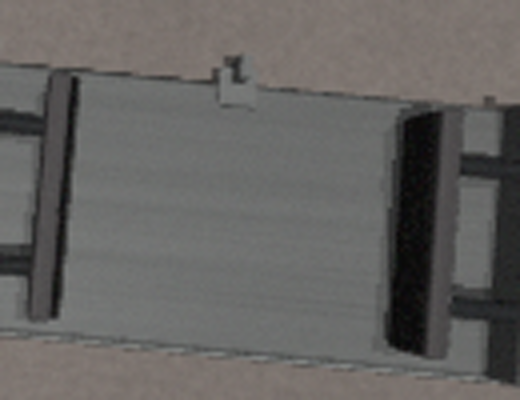

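The first crop confirms the grey index, with its foot centre at about (211,182) and its post top at about (211,172). The second crop shows the fin tip at about (344,206) and the rubber pad edges. Next I'll check the same points in the scene camera.

```bash
python3 - <<'E'
from h import *
im=cv2.imread("pics/scene0.png")
a=cv2.resize(im[210:300,330:400],None,fx=5,fy=5,interpolation=cv2.INTER_CUBIC)
b=cv2.resize(im[185:275,205:275],None,fx=5,fy=5,interpolation=cv2.INTER_CUBIC)
cv2.imwrite("pics/c3.png",np.hstack([a,b]))
np.set_printoptions(precision=1,suppress=True)
f=lambda pts,o:np.array(pts)/4+o
c=f([[66,167],[174,178],[183,88],[72,78]],[180,150])
print("foot",cast("top",c,8),cast("top",c.mean(0),8)); print("posttop",cast("top",f([[124,88]],[180,150]),117))
fp=cast("top",f([[78,75],[60,318]],[285,190]),125);bp=cast("top",f([[434,112],[422,353]],[285,190]),125)
print("front",fp,"back",bp,"mid",(fp.mean(0)+bp.mean(0))/2)
print("fin",cast("top",f([[235,70],[235,95]],[285,190]),50),cast("top",f([[235,60]],[285,190]),80))
# rail edges: plate long edges in crop
e=f([[0,185],[200,203]],[180,150]);e2=f([[0,457],[360,490]],[180,150]);print("edge",cast("top",e,10),cast("top",e2,10))
print("stops",cast("top",[[69,191],[61,245],[469,227],[462,283]],60))
E
```

```text
foot [[602.2 160.1   8. ]
 [597.2  99.7   8. ]
 [647.9  96.4   8. ]
 [652.4 158.7   8. ]] [[624.9 128.7   8. ]]
posttop [[626.5 109.3 117. ]]
front [[556.5 -75.1 125. ]
 [440.4 -68.3 125. ]] back [[ 542.  -245.7  125. ]
 [ 427.5 -239.6  125. ]] mid [ 491.6 -157.2  125. ]
fin [[ 568.6 -161.1   50. ]
 [ 555.4 -161.2   50. ]] [[ 570.5 -156.8   80. ]]
edge [[591.1 196.   10. ]
 [583.2  84.6  10. ]] [[441.4 189.7  10. ]
 [427.6  -7.5  10. ]]
stops [[ 591.4  418.    60. ]
 [ 477.7  427.2   60. ]
 [ 532.  -418.1   60. ]
 [ 417.2 -401.6   60. ]]
```

View pics/c3.png

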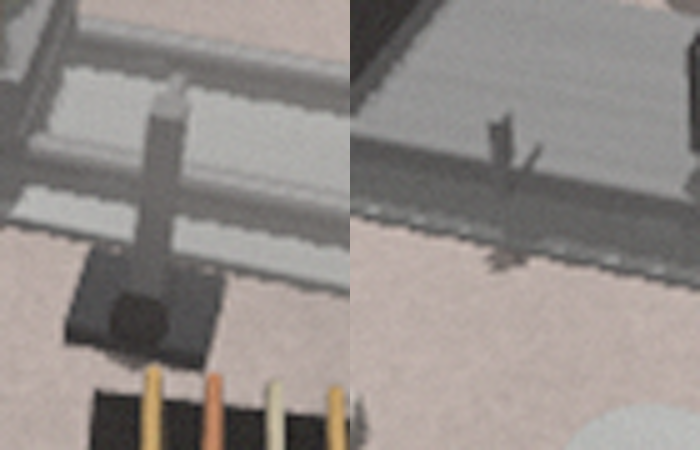

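The scene crop shows the post rising from the foot, base at about (360,267) and top at about (364,231). The black disc is a knob on the foot. In the top view the post's top is therefore the light blob at crop (81,122). I'll check the heights.

```bash
python3 - <<'E'
from h import *
np.set_printoptions(precision=1,suppress=True)
u=np.array([.07,.9975,0])
def show(n,p,z):
    r=cast(n,p,z);print(n,z,r,r@u)
show("top",[[180+82/4,150+122/4]],117)
show("scene",[[330+169/5,210+105/5]],117)
show("scene",[[330+155/5,210+282/5]],10)
show("scene",np.array([[65,335],[207,362],[225,280],[92,250]])/5+[330,210],8)
# fin in scene
show("scene",[[205+(502-350)/5,185+115/5]],90)
show("scene",[[205+(505-350)/5,185+180/5]],50)
show("scene",[[205+(505-350)/5,185+180/5]],60)
E
```

```text
top 117 [[609.2 129.3 117. ]] [171.6]
scene 117 [[625.4 132.6 117. ]] [176.1]
scene 10 [[614.1 135.1  10. ]] [177.7]
scene 8 [[651.7 102.4   8. ]
 [653.3 161.    8. ]
 [604.  163.7   8. ]
 [598.7 106.3   8. ]] [147.8 206.3 205.6 147.9]
scene 90 [[ 577.9 -152.8   90. ]] [-112.]
scene 50 [[ 574.7 -156.3   50. ]] [-115.7]
scene 60 [[ 586.3 -151.2   60. ]] [-109.8]
```

```bash
cat >> h.py <<'E'
u=np.array([.07,.9975,0]); w=np.array([.9975,-.07,0])
def lids(im):
    "along/across coords (mm) of white jar lids on the carriage"
    hsv=cv2.cvtColor(im,cv2.COLOR_RGB2HSV)
    m=((hsv[:,:,2]>120)&(hsv[:,:,1]<50)).astype(np.uint8)*255
    m=cv2.morphologyEx(m,cv2.MORPH_OPEN,np.ones((9,9),np.uint8))
    n,l,st,c=cv2.connectedComponentsWithStats(m); out=[]
    for i in range(1,n):
        p=cast("top",c[i],126)[0]
        if abs(p@w-(491.6*.9975+157.2*.07))<75 and 300<st[i,4]<1500: out.append((p@u,p@w,st[i,4]))
    return np.array(sorted(out))
def look():
    s=read_state(); im=read_camera("top"); return s["clock"],s["tcp_pos"],im,lids(im)
E
python3 - <<'E'
from h import *
np.set_printoptions(precision=1,suppress=True)
im=cv2.imread("pics/top0.png")[:,:,::-1].copy(); print(lids(im)); 
for p in [(253,217),(249,251),(443,235),(220,213)]: print(im[p[1],p[0]])
E
```

```text
[[-493.5  536.6 1046. ]
 [-304.8  534.1  702. ]
 [-304.5  468.1  703. ]
 [  62.8  535.5  692. ]
 [  62.8  469.7  700. ]
 [ 540.7  473.5  447. ]]
[130 135 136]
[129 132 137]
[128 129 128]
[100 101  99]
```

>>> step_arm --commands '[[[0.52,0.95,0],-0.99,1],[[0.52,0.95,0],-0.99,1],[[0.52,0.95,0],-0.99,1],[[0.52,0.95,0],-0.99,1],[[0.52,0.95,0],-0.99,1]]'

```text
clock: 0.72
tcp_pos: [336.4, -443.3, 240.7]
tcp_rot: [-0.0, -0.007, 1.0, 0.0]
ft_force: [-0.2, 0.5, -0.5]
opening: 87.0
grasp_force: 0.0
```

>>> step_arm --commands '[[[0.52,0.95,0],-0.97,1],[[0.52,0.95,0],0,1],[[0.52,0.95,0],0,1],[[0.52,0.95,0],0,1],[[0.52,0.95,0],0,1]]'

```text
clock: 1.35
tcp_pos: [401.3, -324.6, 240.8]
tcp_rot: [-0.0, 0.034, 0.999, 0.0]
ft_force: [-0.2, -0.2, -0.3]
opening: 87.1
grasp_force: 0.0
```

>>> step_arm --commands '[[[0.52,0.95,0],0,1],[[0.52,0.95,0],0,1],[[0.52,0.95,0],0,1],[[0.52,0.95,0],0,1],[[0.52,0.95,0],0,1]]'

```text
clock: 1.98
tcp_pos: [466.3, -205.9, 240.9]
tcp_rot: [-0.0, 0.034, 0.999, 0.0]
ft_force: [-0.5, -0.9, 1.0]
opening: 87.2
grasp_force: 0.0
```

>>> step_arm --commands '[[[0.5,0.95,0],0,1],[[0.4,0.95,0],0,1],[[0,0,-0.5],0,1]]'

```text
clock: 2.35
tcp_pos: [489.6, -158.3, 228.9]
tcp_rot: [0.001, 0.033, 0.999, 0.0]
ft_force: [0.1, -0.5, -1.1]
opening: 87.2
grasp_force: 0.0
```

```bash
python3 - <<'E'
from h import *
np.set_printoptions(precision=1,suppress=True)
t,p,im,L=look(); print(t,p,p@u,p@w,L,read_state()["tcp_rot"]); cv2.imwrite("pics/t1.png",im[:,:,::-1])
E
```

```text
2.35 [ 489.6 -158.3  228.9] -123.59712715523595 499.43464637972727 [[-493.3  536.4 1059. ]
 [  17.2  507.4 1023. ]
 [ 159.8  495.7 1406. ]
 [ 540.1  470.9  477. ]] [-0.  0.  1.  0.]
```

View pics/t1.png

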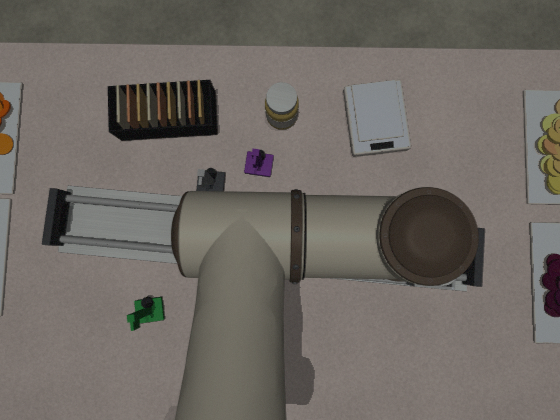

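The arm hides the carriage from the top camera, so I'll track the lids with the scene camera instead.

```bash
cat >> h.py <<'E'
def slids(im):
    hsv=cv2.cvtColor(im,cv2.COLOR_RGB2HSV)
    m=((hsv[:,:,2]>168)&(hsv[:,:,1]<45)).astype(np.uint8)*255
    m=cv2.morphologyEx(m,cv2.MORPH_OPEN,np.ones((5,5),np.uint8))
    n,l,st,c=cv2.connectedComponentsWithStats(m); out=[]
    for i in range(1,n):
        p=cast("scene",c[i],126)[0]
        if abs(p@w-501)<60 and 60<st[i,4]<900: out.append((p@u,p@w,st[i,4]))
    return np.array(sorted(out))
def look2():
    s=read_state(); im=read_camera("scene"); return s["clock"],s["tcp_pos"],im,slids(im)
E
python3 - <<'E'
from h import *
np.set_printoptions(precision=1,suppress=True)
im0=cv2.imread("pics/scene0.png")[:,:,::-1].copy(); print(slids(im0))
for p in [(319,200),(326,184),(170,173),(183,160),(300,230)]: print(im0[p[1],p[0]])
t,p,im,L=look2(); print(t,L); cv2.imwrite("pics/s1.png",im[:,:,::-1])
E
```

```text
[[-303.7  534.6  216. ]
 [-100.8  517.7  262. ]
 [  64.6  536.5  294. ]
 [  83.9  449.   633. ]]
[182 180 181]
[183 183 182]
[182 184 179]
[191 191 189]
[97 95 95]
2.4 []
```

View pics/s1.png

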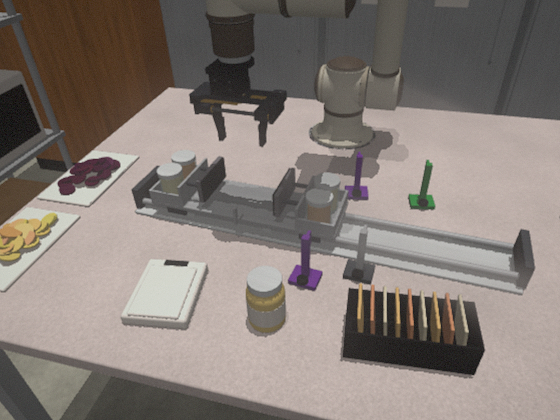

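The picture shows the carriage at rest and unmoved, the fin at about (236,215) and the hand above the bay. I'll track the jars by template matching while I descend.

```bash
cat >> h.py <<'E'
B={"f":(300,188,342,226),"b":(155,162,189,192)}   # jar patches x0,y0,x1,y1 in s1/scene0 (carriage at start)
S0=-121.5
def track(im):
    "carriage bay coordinate along rail from each jar patch, with score"
    g=cv2.cvtColor(im,cv2.COLOR_RGB2GRAY); o={}
    for k,(x0,y0,x1,y1) in B.items():
        best=(-1,)
        for src in("s1","scene0"):
            T=cv2.imread(f"pics/{src}.png",0)[y0:y1,x0:x1]
            r=cv2.matchTemplate(g,T,cv2.TM_CCOEFF_NORMED)
            X=np.arange(r.shape[1]);M=np.full(r.shape,-1.,np.float32)
            yc=(y0+(X-x0)*.19).astype(int)
            for x in X[x0-10 if x0>10 else 0:min(r.shape[1],x0+260)]:
                a=max(yc[x]-14,0);M[a:yc[x]+15,x]=r[a:yc[x]+15,x]
            _,v,_,(x,y)=cv2.minMaxLoc(M)
            q=r[y,x-1:x+2];dx=(q[0]-q[2])/(2*(q[0]+q[2]-2*q[1]))
            if v>best[0]: best=(v,x+dx,y)
        c=lambda x,y:cast("scene",[[x+(x1-x0)/2,y+10]],126)[0]
        o[k]=(round(S0+float((c(best[1],best[2])-c(x0,y0))@u),1),round(best[0],2))
    return o
def go():
    s=read_state();t=s["clock"];p=s["tcp_pos"];im=read_camera("scene");print(round(t,3),"hand s %.1f w %.1f z %.1f"%(p@u,p@w,p[2]),"Fs %.2f"%(s["ft_force"]@u),track(im));return im
E
python3 - <<'E'
from h import *
for n in("scene0","s1"): print(track(cv2.imread(f"pics/{n}.png")[:,:,::-1].copy()))
E
```

```text
{'f': (-121.5, 1.0), 'b': (-121.5, 1.0)}
{'f': (-121.5, 1.0), 'b': (-121.5, 1.0)}
```

>>> step_arm --commands '[[[0,0,-1],0,1],[[0.1,0.05,-1],0,1],[[0,0,-1],0,1],[[0,0,-1],0,1],[[0,0,-1],0,1]]'

```text
clock: 3.08
tcp_pos: [490.5, -159.0, 102.8]
tcp_rot: [-0.0, 0.035, 0.999, -0.0]
ft_force: [0.2, 0.6, 0.2]
opening: 86.8
grasp_force: 0.0
```

>>> step_arm --commands '[[[0,0,-0.4],0,1],[[0,0,0],0,1]]'

```text
clock: 3.32
tcp_pos: [490.8, -158.6, 93.4]
tcp_rot: [-0.001, 0.034, 0.999, -0.0]
ft_force: [0.3, -0.9, 0.9]
opening: 87.1
grasp_force: 0.0
```

```bash
python3 - <<'E'
from h import *
im=go(); cv2.imwrite("pics/s2.png",im[:,:,::-1]); go()
wr=read_camera("wrist"); cv2.imwrite("pics/w.png",wr[:,:,::-1])
cv2.imwrite("pics/s2w.png",np.hstack([cv2.resize(im[140:260,120:360],(480,240))[:,:,::-1],cv2.resize(wr,(320,240))[:,:,::-1]]))
E
```

```text
3.325 hand s -123.9 w 500.6 z 93.4 Fs -0.83 {'f': (-121.6, 0.82), 'b': (-121.5, 1.0)}
3.375 hand s -123.7 w 501.3 z 94.1 Fs -0.68 {'f': (-121.6, 0.82), 'b': (-121.5, 1.0)}
```

View pics/s2w.png

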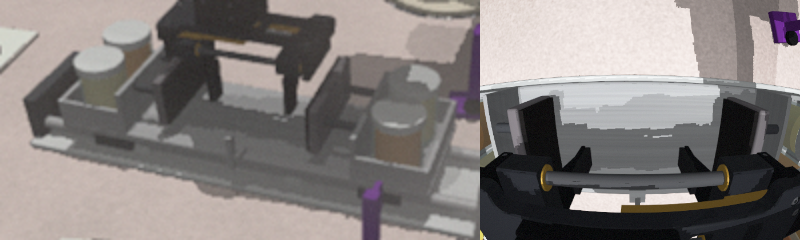

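The crop shows the hand in the bay, clear of both pads. The tracking agrees to 0.1 mm. I'll push now at a constant 70 mm/s; the elastic push should leave the carriage at about 140 mm/s.

>>> step_arm --commands '[[[0.025,0.35,0],0,1],[[0.025,0.35,0],0,1],[[0.025,0.35,0],0,1],[[0.025,0.35,0],0,1],[[0.025,0.35,0],0,1]]'

```text
clock: 4.1
tcp_pos: [494.4, -113.7, 93.8]
tcp_rot: [0.0, 0.034, 0.999, -0.0]
ft_force: [-0.3, -0.7, 0.9]
opening: 86.9
grasp_force: 0.4
```

>>> step_arm --commands '[[[0.025,0.35,0],0,1],[[0.025,0.35,0],0,1],[[0.025,0.35,0],0,1],[[0.025,0.35,0],0,1],[[0.025,0.35,0],0,1]]'

```text
clock: 4.72
tcp_pos: [497.3, -69.9, 93.6]
tcp_rot: [-0.0, 0.034, 0.999, 0.0]
ft_force: [-0.8, -0.1, -1.0]
opening: 87.0
grasp_force: 0.0
```

```bash
python3 - <<'E'
from h import *
im=go(); cv2.imwrite("pics/s3.png",im[:,:,::-1]); go()
E
```

```text
4.725 hand s -34.9 w 501.0 z 93.6 Fs -0.12 {'f': (-57.0, 0.79), 'b': (-57.0, 0.87)}
4.775 hand s -34.3 w 501.1 z 93.7 Fs 0.95 {'f': (-51.4, 0.79), 'b': (-49.7, 0.87)}
```

>>> step_arm --commands '[[[0.04,0.5,0],0,1],[[0.05,0.68,0],0,1],[[0.05,0.68,0],0,1],[[0.05,0.68,0],0,1],[[0.05,0.68,0],0,1]]'

```text
clock: 5.45
tcp_pos: [503.5, 11.3, 93.8]
tcp_rot: [0.0, 0.034, 0.999, 0.0]
ft_force: [-0.0, 0.7, -0.2]
opening: 87.4
grasp_force: 0.0
```

```bash
python3 - <<'E'
from h import *
go()
E
```

```text
5.45 hand s 46.5 w 501.5 z 93.8 Fs 0.67 {'f': (37.3, 0.77), 'b': (41.4, 0.87)}
```

>>> step_arm --commands '[[[0.03,0.48,0],0,1],[[0.03,0.48,0],0,1],[[0.03,0.43,0],0,1],[[0.023,0.335,0],0,1],[[0.023,0.335,0],0,1]]'

```text
clock: 6.12
tcp_pos: [506.9, 62.0, 93.7]
tcp_rot: [0.0, 0.034, 0.999, 0.0]
ft_force: [0.6, 0.7, 0.4]
opening: 87.1
grasp_force: 0.1
```

>>> step_arm --commands '[[[0.023,0.335,0],0,1],[[0.023,0.335,0],0,1],[[0.023,0.335,0],0,1],[[0.023,0.335,0],0,1],[[0.023,0.335,0],0,1]]'

```text
clock: 6.75
tcp_pos: [509.7, 103.8, 93.8]
tcp_rot: [-0.0, 0.034, 0.999, -0.0]
ft_force: [-0.1, 0.3, -0.6]
opening: 87.1
grasp_force: 0.0
```

>>> step_arm --commands '[[[0.023,0.335,0],0,1],[[0.023,0.335,0],0,1]]'

```text
clock: 7.0
tcp_pos: [510.8, 120.5, 93.7]
tcp_rot: [-0.0, 0.034, 0.999, -0.0]
ft_force: [-0.4, 0.2, 0.2]
opening: 86.9
grasp_force: 0.0
```

```bash
python3 - <<'E'
from h import *
go(); im=go(); cv2.imwrite("pics/s4.png",im[:,:,::-1])
cv2.imwrite("pics/s4c.png",cv2.resize(im[150:300,200:500],(800,400),interpolation=cv2.INTER_CUBIC)[:,:,::-1])
E
```

```text
7.0 hand s 156.0 w 501.1 z 93.7 Fs 0.21 {'f': (167.9, 0.7), 'b': (166.0, 0.89)}
7.05 hand s 156.8 w 501.4 z 93.8 Fs 0.68 {'f': (168.2, 0.7), 'b': (167.3, 0.88)}
```

View pics/s4c.png

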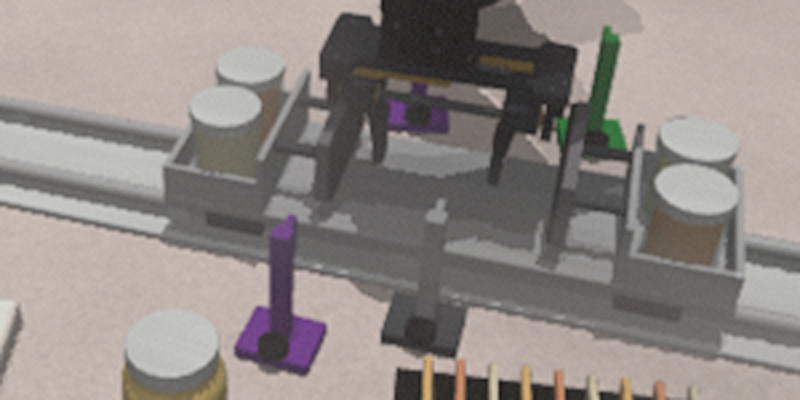

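The crop shows the bay at the index post, with the fin hidden behind the post and the hand clear of both pads. I'll check for drift.

>>> step_arm --commands '[[[0.0,0,0],0,1],[[0,0,0],0,1],[[0,0,0],0,1],[[0,0,0],0,1],[[0,0,0],0,1]]'

```text
clock: 7.72
tcp_pos: [510.9, 120.0, 93.8]
tcp_rot: [0.0, 0.034, 0.999, 0.0]
ft_force: [0.5, 0.1, -0.8]
opening: 86.9
grasp_force: 0.0
```

```bash
python3 - <<'E'
from h import *
go()
E
```

```text
7.725 hand s 155.4 w 501.2 z 93.8 Fs 0.11 {'f': (171.9, 0.7), 'b': (171.3, 0.89)}
```

>>> step_arm --commands '[[[0.0,0,0],0,1],[[0,0,0],0,1],[[0,0,0],0,1],[[0,0,0],0,1],[[0,0,0],0,1]]'

```text
clock: 8.4
tcp_pos: [510.9, 120.1, 93.7]
tcp_rot: [0.0, 0.034, 0.999, -0.0]
ft_force: [-0.2, 1.0, -0.9]
opening: 86.6
grasp_force: 0.0
```

>>> step_arm --commands '[[[0.0,0,0],0,1],[[0,0,0],0,1],[[0,0,0],0,1],[[0,0,0],0,1],[[0,0,0],0,1]]'

```text
clock: 9.02
tcp_pos: [510.8, 120.0, 93.7]
tcp_rot: [-0.0, 0.034, 0.999, -0.0]
ft_force: [-0.3, -0.6, 0.0]
opening: 87.1
grasp_force: 0.0
```

```bash
python3 - <<'E'
from h import *
go()
E
```

```text
9.025 hand s 155.5 w 501.2 z 93.7 Fs -0.57 {'f': (175.7, 0.7), 'b': (174.6, 0.89)}
```

The drift has died out at about 175. I'll centre the hand and lift straight out.

>>> step_arm --commands '[[[0.02,0.3,0],0,1],[[0.02,0.3,0.2],0,1],[[0,0,0.8],0,1],[[0,0,1],0,1],[[0,0,1],0,1]]'

```text
clock: 9.7
tcp_pos: [511.9, 135.6, 169.8]
tcp_rot: [0.0, 0.034, 0.999, 0.0]
ft_force: [0.5, -0.2, -0.3]
opening: 87.0
grasp_force: 0.0
```

>>> step_arm --commands '[[[0,0,1],0,1],[[0,0,1],0,1],[[-0.5,0,1],0,1],[[-1,0,0],0,1],[[-1,0,0],0,1]]'

```text
clock: 10.32
tcp_pos: [448.8, 135.5, 244.4]
tcp_rot: [0.0, 0.034, 0.999, 0.0]
ft_force: [0.1, 0.2, -0.9]
opening: 87.2
grasp_force: 0.0
```

>>> step_arm --commands '[[[-0.3,-1,0],0,1],[[-0.3,-1,0],0,1],[[-0.3,-1,0],0,1],[[0,-1,0],0,1],[[0,-1,0],0,1]]'

```text
clock: 10.95
tcp_pos: [426.9, 8.7, 244.1]
tcp_rot: [0.0, 0.034, 0.999, 0.0]
ft_force: [0.2, -0.9, 1.0]
opening: 87.0
grasp_force: 0.0
```

>>> step_arm --commands '[[[0,-1,0],0,1],[[0,-1,0],0,1],[[0,-1,0],0,1],[[0,-1,0],0,1],[[0,-1,0],0,1]]'

```text
clock: 11.58
tcp_pos: [426.8, -116.4, 244.0]
tcp_rot: [0.0, 0.034, 0.999, -0.0]
ft_force: [0.2, 0.3, -0.6]
opening: 87.1
grasp_force: 0.0
```

```bash
python3 - <<'E'
from h import *
im=go(); t=read_camera("top"); print(lids(t)); cv2.imwrite("pics/t5.png",t[:,:,::-1])
cv2.imwrite("pics/f.png",np.vstack([cv2.resize(im[200:290,290:430],(560,360))[:,:,::-1],cv2.resize(t[150:270,120:400],(560,240))[:,:,::-1]]))
E
```

```text
11.575 hand s -86.3 w 433.9 z 244.0 Fs 0.35 {'f': (175.6, 0.7), 'b': (174.4, 0.9)}
[[-493.0164047   536.49046249 1073.        ]
 [ 539.76136055  469.18361777  499.        ]]
```

View pics/f.png

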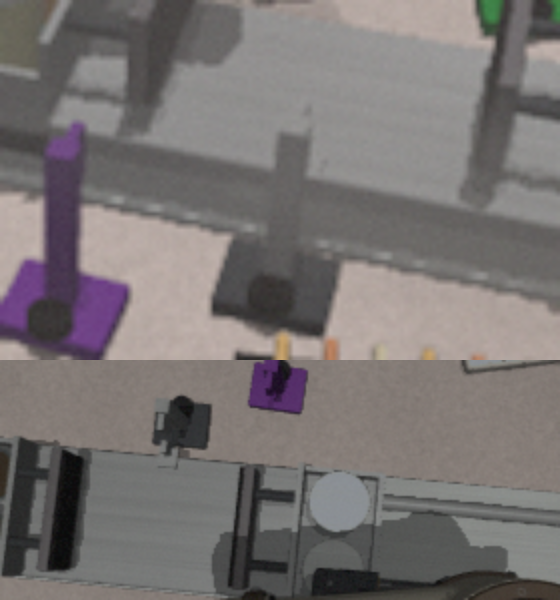

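```bash
python3 - <<'E'
from h import *
def show(p,z): print(z,cast("top",[p],z)@u)
show((206,202.5),50); show((207.5,201),50); show((343.8,212),50); show((200.5,180.5),117); show((211,182),8)
t=cv2.imread("pics/t5.png",0); print(t[190:208,196:216])
E
```

```text
50 [169.74243057]
50 [166.91232778]
50 [-121.76144901]
117 [171.64790975]
8 [171.96746611]
[[ 58  49  49  54  76 103  98  64  52  48  42  43  44  51  51  51  50  49
   53  52]
 [ 76  45  46  52  79 117 111  89  42  41  47  45  41  36  50  52  55  51
   52  50]
 [120  86  71  74 101 116 111  72  42  44  38  36  35  34  29  35  49  52
   51  49]
 [125 122 124 125 121 121 113  59  41  39  50  67  85  63  44  37  48  44
   45  47]
 [124 123 124 124 122 120 114  57  43  62 103 106 110  66  77  85 122 124
  127 126]
 [121 123 124 123 120 120 112  56  41  72 122 120 117  73  79  80  79  80
   96 131]
 [120 122 121 117  99  80  60  45  47  69 119 120 112  59  81  80  81  80
   91 127]
 [ 70  90 100 106 120 114  75  65  65  79 118 118 111  64  81  83  80  81
   93 124]
 [110 105 110 116 120 117 103 104 107 119 120 117  96  63  72  74  83  81
   91 127]
 [116 116 119 118 120 122 119 120 123 121 123 118 100  96 102  98  93  88
   79  73]
 [115 117 118 123 121 118 121 121 120 121 124 117 102 103 120 120 118 118
  118 114]
 [115 117 116 117 118 120 119 120 121 120 121 116  91 120 119 118 117 117
  117 119]
 [114 118 117 117 119 119 119 118 118 118 115 112  73 119 116 116 114 117
  114 116]
 [117 114 110  87  90  90  87  98  97 104 103  95  77 118 115 116 117 115
  116 118]
 [115 112 112 112 114 113 116 114 116 114 110  88  93 115 116 116 115 112
  116 115]
 [113 114 114 110 113 115 114 115 115 116 115 114 116 114 115 116 112 116
  114 115]
 [112 115 113 114 114 116 114 112 111 113 112 111 114 115 115 117 114 116
  115 117]
 [117 115 115 115 115 116 118 117 114 114 114 115 112 114 115 112 113 111
  113 113]]
```

The fin reads s = 167–175 mm against the post at about 172 mm. The carriage has not moved since 9.0 s, and the hand is clear at z = 244 mm.

```bash
python3 -c "
from h import *
go(); print(finish_job())"
```

```text
11.675 hand s -86.7 w 433.8 z 243.9 Fs -0.40 {'f': (175.6, 0.7), 'b': (174.4, 0.9)}
the job is handed in; nothing more can be done
None
```

The carriage is standing still with its fin within about 5 mm of the index post by camera measurement, the hand is clear at 244 mm, and the job is handed in; the bench gave no verdict.

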